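# Swap the cartridge in a push-push dock

## Robot

A 6-joint arm with a two-finger parallel gripper is mounted at the origin on a cart in front of the work surface, level with it; the furniture and walls round the work are solid. World frame = base frame: x ahead of the robot, y to its left, z up, the work surface at z = 0. Lengths are in m, angles in degrees, forces in N, time in s.
With the tool pointing down it reaches from about 0.275 to 0.775 m from the base axis. Payload 14.6 kg.
Tool frame: the origin (TCP) lies at the very end of the fingers, on their centre line; the grasp point (between the pads) lies 19 mm behind it; z points along the fingers, y is the direction in which the jaws open and shut (so a half turn about z gives the same grasp; the last joint's range is limited). The gripper opens to 85 mm and grips with 20 to 120 N. Pads are 22 mm wide; open, the fingers measure 114 mm over their backs; the gripper's body (76 mm by 85 mm) begins 54 mm behind the grasp point. The pads swing forward as they close: fully open they stand 13 mm farther back than shut.
Start: joints at [57.279, 15.075, -2.767, 72.158, 0, 81.102], TCP at [0.212, 0.48, 0.231] pointing down, gripper open.
Joint ranges: [-151.79, 151.79], [-50.71, 97.33], [-67.44, 78.34], [-121.81, 120.89], [-77.56, 73.72], [-180, 180]. Speed limits (degrees/s): [108.29, 108.29, 147.25, 159.86, 180, 180].

## Interface

Orientations are given as [roll, pitch, yaw] about the fixed x, y, z axes, in that order (R = Rz(yaw) Ry(pitch) Rx(roll)).
In Python, from plant import ctrl, capture, ticket gives the robot as it stands.
- The arm moves only by the tool carry_out, never from a script. Its argument "motion" is a list of rows, each an object with "slide": the shift along the tool's x, y, z each as a share of 20 mm, from -1 to 1, a list of three; "rot": the turn, a rotation vector about the tool's x, y, z each as a share of 10 degrees, from -1 to 1, a list of three; "fingers": the closure, from 0 (fully open) to 1 (shut). In form: [{"slide": [dx, dy, dz], "rot": [wx, wy, wz], "fingers": fingers}, ...]. A call has 1 to 12 rows; each row shifts and turns the pose as measured when the row begins, along the tool's axes as they then stand; what a row does not reach is not made up. A row lasts 1/8 s, in which the tool goes at most 62.5 mm and 10.7 degrees, less where a joint would pass 70% of its speed; a pose out of reach is approached as far as the arm can. A call with a number of a shift or a turn outside -1 to 1 is refused whole. A call with a gripper value outside its range is refused whole. The fingers move at their own pace and stop on an object; "squeeze" is the grip in N (left out, the last holds). Time passes only in rows, so rows that do not move let the fingers close. It gives the time, the measured TCP pose, the force and the opening at its end, in the units of the state.
- ctrl.observe(): the state, without advancing time (a new reading comes with each control period).
- capture(name): name is "scene" or "top"; returns a dict with "color" (420x560x3 uint8, blue, green, red), "intrinsics" (3x3 intrinsics, pixels), "k1" (the pictures are not rectified: a ray, as slopes to the right and down, at radius r is drawn at 1 + k1 r^2 times it, then the intrinsics apply), "extrinsics" (4x4, takes a point from camera to world coordinates). Camera axes: x right, y up, looking along -z (the intrinsics and any distortion apply to the point x, -y, -z); pixel columns grow to the right and rows downward; lengths in m; the calibration is good to about 2 mm. A picture is of the moment at which its call begins. There is no depth.
- ticket.hand_in(): hands the job in, once; it reports no verdict.
The state is a dict: "time": time; "joint_pos": joint angles; "dq": joint speeds; "joint_torque": joint torques, N m; "ee_pos": TCP position; "eef_rot": TCP orientation; "force": force on the tool from outside, world axes, zero at the start; "moment": the same for the moment, N m; "gripper_width": finger opening in m.
Only numpy, scipy, OpenCV 4.12 (cv2) and the standard library are available. Lean on these libraries where they do the work, as an engineer would, in place of code of your own. Each camera call takes 0.05 s, during which the arm holds its last target. There are 200 camera calls.

## Task

Push down on the cartridge that is caught in the dock so that its push-push catch lets go and lifts it, then take it out and stand it upright, all the way down, in the free pocket of the rack. Put the other cartridge from the rack into the dock, push it down until the catch holds it, and let go. Press gently, stopping as soon as the push meets the solid end of its travel, and leave the nut, the bearing and the spanner that lie about where they are.

Things in the scene. Friction and masses are not known exactly. Their poses are not given: they have to be found in the camera images.
- dock: Bench dock, fixed: grey block, aluminium top plate, 84 x 90 x 78 mm high, on a 110 x 112 x 6 mm dark foot plate. Origin on the bench under the centre of its vertical bay, z up. The block reaches 32 mm to -x, 52 mm to +x, 45 mm to each side. In the bay a spring carriage (flat plate) on a push-push catch carries the cartridge.
- dock_mouth (a point): Centre of the bay's mouth, level with the dock's top plate, 78 mm above the bench; axes as the dock. The bay is 27 mm along x, 47 mm along y, with a 4 mm chamfer. A cartridge stands 32 mm out of it when free, 11 to 19 mm when caught, 2 to 8 mm when pushed to the solid end. The carriage resists with 3 N at first, up to 8 N before the end. Over 30 N harms the catch.
- dock_free_level (a point): Fixed point on the bay's axis, 46 mm above the bench, where the carriage plate (and a cartridge's underside) is when free. To catch or free it, push near the solid end of its travel, 24 to 30 mm lower, then let go; it trips 1 mm before the end. Where it catches, trips and ends differs by mm from dock to dock, unseen. Pushing short of the trip changes nothing.
- rack: Rack, fixed: grey plastic block 60 (x) x 150 (y) x 34 mm, origin under its centre, z up. Two pockets along y, 38 mm either side of its centre, each 29 x 49 mm and 28 mm deep (floor 6 mm above the bench), 3 mm chamfer. The pocket at +y is free, the one at -y holds the other cartridge.
- rack_free_pocket (a point): Centre of the floor of the rack's free pocket, 6 mm above the bench; axes as the rack.
- old_cartridge: Black cartridge, 24 (x) x 44 (y) x 64 (z) mm, flat sides, top with a thin steel plate, lowest 6 mm stepped in by 2 mm a side, about 0.12 kg. At the start it is caught in the dock's bay. Origin at the centre of its underside, z up, flat top 64 mm above. A half turn makes no difference. Held across its 24 mm thickness by the part that stands out.
- new_cartridge: The other cartridge, of the same shape and size; at the start it stands in the rack's -y pocket, 36 mm of it standing out. Origin and axes as the first.
- nut: Bystander: steel hex nut, 33 x 34 x 16 mm, lying between the rack and the dock; origin under its centre.
- bearing: Bystander: ball bearing, 40 mm across, 14 mm high; origin under its centre.
- spanner: Bystander: small combination spanner, 22 x 154 x 7 mm, lying flat; origin under its centre.

How it is judged (in metres and radians):
On the way:
1. the catch has lifted the first cartridge to its free height in the bay, with no finger on it (z of old_cartridge in the frame of dock between 0.042 and 0.052 m and horizontal distance between old_cartridge and dock_mouth below 0.006 m and contact force between the fingers and old_cartridge below 0.1 N), for 0.2 s.
At the end, for the whole second after the job is handed in: The other cartridge stands upright (0.08 rad) in the bay, caught (underside 12 to 36 mm above the bench; free is 46), within 5 mm of its centre; the first upright (0.1 rad) in the rack's free pocket, within 8 mm of its centre and 4 mm of its floor; both at rest (z of new_cartridge in the frame of dock between 0.012 and 0.036 m and horizontal distance between new_cartridge and dock_mouth below 0.005 m and angle between new_cartridge's own z axis and vertical below 0.08 rad and horizontal distance between old_cartridge and rack_free_pocket below 0.008 m and z of old_cartridge in the frame of rack_free_pocket below 0.004 m and angle between old_cartridge's own z axis and vertical below 0.1 rad and linear speed of each of new_cartridge, old_cartridge below 0.02 m/s); the robot touches nothing.
It fails at once if the first cartridge is pressed into the dock with more than 30 N (contact force between old_cartridge and dock above 30 N).
It fails at once if the other cartridge is pressed into the dock with more than 30 N (contact force between new_cartridge and dock above 30 N).
It fails at once if the nut is moved more than 20 mm (distance of nut from where it was at the start of the episode above 0.02 m).
It fails at once if the bearing is moved more than 20 mm (distance of bearing from where it was at the start of the episode above 0.02 m).
It fails at once if the spanner is moved more than 20 mm (distance of spanner from where it was at the start of the episode above 0.02 m).
It also fails if it takes over 72 s, if anything falls off the work surface, if the arm or the gripper's body presses on something with over 40 N, if the wrist force passes 120 N, or if a joint passes its speed limit or range.

## Working session

There is one attempt and no reset: what is moved stays moved. The work goes in short steps, Python scripts to look and compute and a tool call to move; the robot and the scene stay as the last step left them, time stands still between calls to the robot, and variables do not carry over. Pictures are saved under pics/ and viewed, on a budget of 10 in all, crops included, one or two more only if the job needs it, and the job is handed in when it is done.

Besides the shell and the picture viewer there is one more tool, called after "Request:" by a JSON object that holds its "name" and its "arguments". carry_out: Moves the arm, as the interface text tells. Its arguments: {"type":"object","properties":{"motion":{"type":"array"},"squeeze":{"type":"number"}},"required":["motion"]}

```bash
ls; mkdir -p pics; python3 - <<'E'
from plant import ctrl, capture
import cv2, numpy as np
s=ctrl.observe();print(s)
for n in("scene","top"):
    d=capture(n);cv2.imwrite(f"pics/{n}0.png",d["color"]);print(n,d["intrinsics"],d["k1"],d["extrinsics"])
a=cv2.imread("pics/scene0.png")
E
```

```text
pics
{'time': 0.0, 'joint_pos': array([ 5.72788149e+01,  1.50999056e+01, -2.80364182e+00,  7.21589014e+01,
        1.74367858e-03,  8.11008834e+01]), 'dq': array([-0.08670072,  0.05159556, -0.01057635,  0.0185139 ,  0.02328403,
       -0.0477052 ]), 'joint_torque': array([-1.13459220e-03, -6.37625813e+01,  3.84566116e+01,  1.37527578e-02,
       -6.84424822e-05,  5.24194149e-05]), 'ee_pos': array([0.21190181, 0.48003573, 0.23081619]), 'eef_rot': array([-1.79938573e+02, -1.13832116e-02,  1.56177924e+02]), 'force': array([-1.15343026,  0.64187344,  0.02200421]), 'moment': array([-0.03260426,  0.02202127,  0.06447017]), 'gripper_width': 0.0854361839551907}
scene [[461.33050698   0.         286.05757811]
 [  0.         461.33050698 208.15418383]
 [  0.           0.           1.        ]] 0.028045039027689893 [[ 0.76560902  0.44678963 -0.46284107  0.02583098]
 [-0.64329801  0.5281009  -0.55432581 -0.48422647]
 [-0.00324024  0.72214158  0.6917377   0.74978045]
 [ 0.          0.          0.          1.        ]]
top [[447.64015867   0.         272.20144134]
 [  0.         447.64015867 214.73721549]
 [  0.           0.           1.        ]] -0.05979541908202694 [[ 0.01887771  0.99442349 -0.1037572   0.38653032]
 [-0.99936779  0.02189431  0.02801195  0.08053367]
 [ 0.03012743  0.1031628   0.99420811  0.92959873]
 [ 0.          0.          0.          1.        ]]
```

View pics/top0.png

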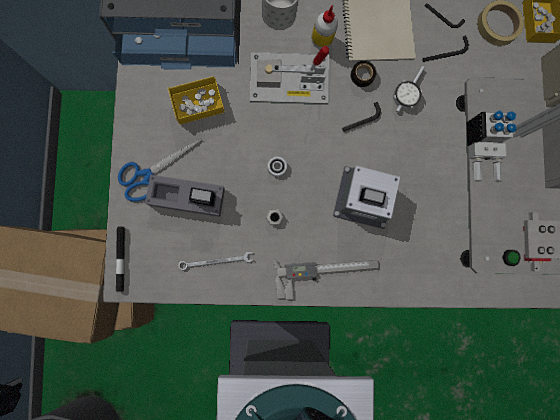

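View pics/scene0.png

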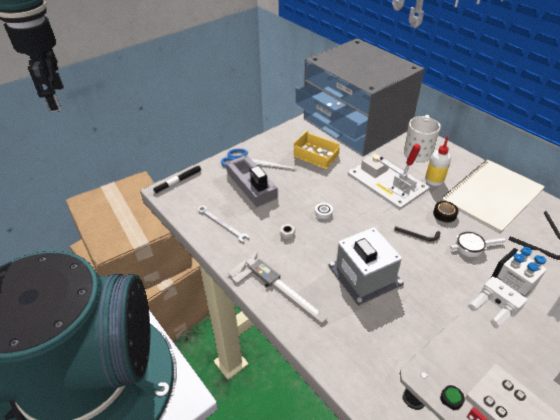

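The top view shows the rack at about (187,196), with the free pocket on its left (x 165) and the new cartridge at (201,197). The dock is at (370,195), the caught cartridge at (373,196), and the nut, bearing and spanner are at (275,217), (277,166) and (217,262). I'll enlarge the rack and dock to get their corners.

```bash
cat > h.py <<'E'
import numpy as np, cv2
from plant import ctrl, capture
def ray(d,uv):
    K=d["intrinsics"];p=np.linalg.inv(K)@[uv[0],uv[1],1.];q=p[:2].copy()
    for _ in range(20): q=p[:2]/(1+d["k1"]*(q@q))
    E=d["extrinsics"];return E[:3,3],E[:3,:3]@[q[0],-q[1],-1]
def onz(d,uv,z):
    o,r=ray(d,uv);return o+r*(z-o[2])/r[2]
def tri(d1,a,d2,b):
    o,r=ray(d1,a);p,s=ray(d2,b);t=np.linalg.lstsq(np.c_[r,-s],p-o,rcond=None)[0]
    return (o+r*t[0]+p+s*t[1])/2,np.linalg.norm(o+r*t[0]-p-s*t[1])
def proj(d,P):
    E=d["extrinsics"];c=E[:3,:3].T@(np.asarray(P)-E[:3,3]);q=np.array([c[0],-c[1]])/-c[2]
    q=q*(1+d["k1"]*(q@q));return (d["intrinsics"]@[*q,1])[:2]
def pose(): 
    s=ctrl.observe();print(s["time"],s["ee_pos"].round(4),s["eef_rot"].round(2),s["force"].round(1),round(s["gripper_width"],4));return s
E
python3 - <<'E'
import cv2,numpy as np
t=cv2.imread("pics/top0.png");a=t[165:225,140:230];b=t[160:235,330:405]
a=cv2.resize(a,None,fx=6,fy=6,interpolation=cv2.INTER_CUBIC);b=cv2.resize(b,None,fx=6,fy=6,interpolation=cv2.INTER_CUBIC)
b=b[:,:450]
c=np.zeros((450,1000,3),np.uint8);c[:360,:540]=a;c[:450,545:995]=b
cv2.imwrite("pics/c0.png",cv2.resize(c,None,fx=.8,fy=.8,interpolation=cv2.INTER_AREA))
E
```

```text
(no output)
```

View pics/c0.png

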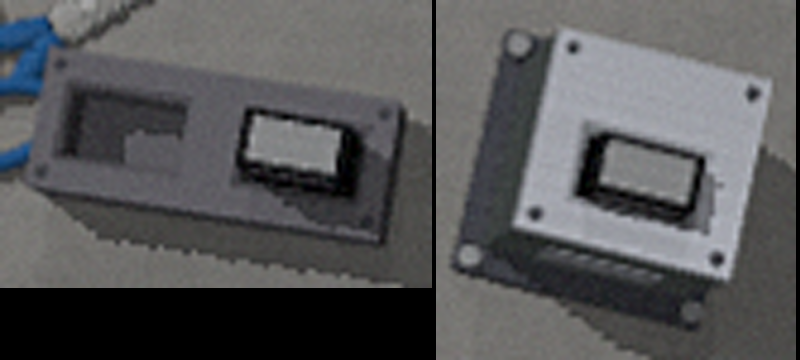

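The left crop shows the rack's top corners at crop px (48,42), (403,103), (382,243), (28,185) and the new plate's centre at (294,148). The right crop shows the dock's top corners at (558,27), (772,78), (730,280), (513,230) and the old plate's centre at (651,172).

```bash
python3 - <<'E'
from h import *
d=capture("top");L=lambda p:(np.array(p)/4.8+[140,165]-.4);R=lambda p:((np.array(p)-[436,0])/4.8+[330,160]-.4)
def rep(n,c,z):
    P=np.array([onz(d,q,z)[:2] for q in c]);
    e=[P[1]-P[0],P[2]-P[1]];l=[np.linalg.norm((P[1]-P[0]+P[2]-P[3])/2),np.linalg.norm((P[2]-P[1]+P[3]-P[0])/2)]
    v=(P[0]-P[1]+P[3]-P[2]);w=(P[0]-P[3]+P[1]-P[2]);print(n,P.mean(0).round(4),np.round(l,4),"yaw of y-axis(long):",np.degrees(np.arctan2(v[1],v[0])).round(1),"x:",np.degrees(np.arctan2(w[1],w[0])).round(1))
    return P
r=rep("rack",[L(p) for p in [(48,42),(403,103),(382,243),(28,185)]],.034)
rep("pocket",[L(p) for p in[(68,82),(190,100),(187,150),(58,160)]],.034)
rep("dock",[R(p) for p in [(558,27),(772,78),(730,280),(513,230)]],.078)
rep("new",[L(p) for p in[(251,117),(342,128),(338,180),(247,170)]],.070)
for z in(.089,.093,.097):rep("old",[R(p) for p in[(607,137),(706,155),(696,210),(597,188)]],z)
for n,q in(("nut",(275,217)),("bearing",(277,166))):print(n,onz(d,q,.012))
for q in((183,266),(251,257)):print("spanner",onz(d,q,.005))
E
```

```text
rack [0.5173 0.2331] [0.1513 0.0605] yaw of y-axis(long): 81.7 x: -5.9
pocket [0.525  0.2709] [0.0528 0.0273] yaw of y-axis(long): 89.4 x: -3.1
dock [ 0.5251 -0.1383] [0.0902 0.0854] yaw of y-axis(long): 78.2 x: -12.4
new [0.5104 0.1948] [0.0369 0.0214] yaw of y-axis(long): 84.6 x: -2.2
old [ 0.5156 -0.1386] [0.0406 0.0219] yaw of y-axis(long): 80.0 x: -11.0
old [ 0.515  -0.1376] [0.0405 0.0218] yaw of y-axis(long): 80.0 x: -11.0
old [ 0.5144 -0.1365] [0.0403 0.0217] yaw of y-axis(long): 80.0 x: -11.0
nut [0.4777314  0.04882224 0.012     ]
bearing [0.58478281 0.04659261 0.012     ]
spanner [0.37350391 0.23515588 0.005     ]
spanner [0.39472792 0.09642885 0.005     ]
```

Request:
{"name": "carry_out", "arguments": {"motion": [{"slide": [0,0,0],"rot": [0,0,1],"fingers": 1},{"slide": [0,0,0],"rot": [0,0,1],"fingers": 1},{"slide": [0,0,0],"rot": [0,0,1],"fingers": 1},{"slide": [0,0,0],"rot": [0,0,1],"fingers": 1},{"slide": [0,0,0],"rot": [0,0,1],"fingers": 1},{"slide": [0,0,0],"rot": [0,0,1],"fingers": 1},{"slide": [0,0,0],"rot": [0,0,1],"fingers": 1},{"slide": [0,0,0],"rot": [0,0,0.8],"fingers": 1},{"slide": [-1,0.787,0],"rot": [0,0,0],"fingers": 1},{"slide": [-1,0.787,0],"rot": [0,0,0],"fingers": 1},{"slide": [-1,0.787,0],"rot": [0,0,0],"fingers": 1},{"slide": [-1,0.787,0],"rot": [0,0,0],"fingers": 1}], "squeeze": 40}}

```text
time: 1.65
ee_pos: [0.2526, 0.3842, 0.2284]
eef_rot: [-179.9, 0.4, 75.7]
force: [-0.8, 0.2, 0.1]
gripper_width: 0.0
```

Request:
{"name": "carry_out", "arguments": {"motion": [{"slide": [-1,0.87,0],"rot": [0,0,0],"fingers": 1},{"slide": [-1,0.87,0],"rot": [0,0,0],"fingers": 1},{"slide": [-1,0.87,0],"rot": [0,0,0],"fingers": 1},{"slide": [-1,0.87,0],"rot": [0,0,0],"fingers": 1},{"slide": [-1,0.87,0],"rot": [0,0,0],"fingers": 1},{"slide": [-1,0.87,0],"rot": [0,0,0],"fingers": 1},{"slide": [-1,0.87,0],"rot": [0,0,0],"fingers": 1},{"slide": [-1,0.87,0],"rot": [0,0,0],"fingers": 1},{"slide": [-1,0.87,0],"rot": [0,0,0],"fingers": 1},{"slide": [-1,0.87,0],"rot": [0,0,0],"fingers": 1},{"slide": [-1,0.87,0],"rot": [0,0,0],"fingers": 1},{"slide": [-1,0.87,0],"rot": [0,0,0],"fingers": 1}]}}

```text
time: 3.15
ee_pos: [0.398, 0.0897, 0.2283]
eef_rot: [-179.8, 0.4, 75.7]
force: [0.5, 0.3, -0.0]
gripper_width: -0.0001
```

Request:
{"name": "carry_out", "arguments": {"motion": [{"slide": [-1,0.87,0],"rot": [0,0,0],"fingers": 1},{"slide": [-1,0.87,0],"rot": [0,0,0],"fingers": 1},{"slide": [-1,0.87,0],"rot": [0,0,0],"fingers": 1},{"slide": [-1,0.87,0],"rot": [0,0,0],"fingers": 1},{"slide": [-1,0.87,0],"rot": [0,0,0],"fingers": 1},{"slide": [-1,0.87,0],"rot": [0,0,0],"fingers": 1},{"slide": [-1,0.87,0],"rot": [0,0,0],"fingers": 1}]}}

```text
time: 4.03
ee_pos: [0.4829, -0.082, 0.2279]
eef_rot: [-179.6, 0.4, 75.7]
force: [-0.8, 0.7, -0.4]
gripper_width: -0.0001
```

Request:
{"name": "carry_out", "arguments": {"motion": [{"slide": [-0.8,0.8,0],"rot": [0,0,0],"fingers": 1},{"slide": [-0.8,0.8,0],"rot": [0,0,0],"fingers": 1},{"slide": [-0.6,0.6,0.5],"rot": [0,0,-0.23],"fingers": 1},{"slide": [0,0,1],"rot": [0,0,0],"fingers": 1},{"slide": [0,0,1],"rot": [0,0,0],"fingers": 1},{"slide": [0,0,1],"rot": [0,0,0],"fingers": 1},{"slide": [0,0,0.5],"rot": [0,0,0],"fingers": 1},{"slide": [0,0,0],"rot": [0,0,0],"fingers": 1}]}}

```text
time: 5.03
ee_pos: [0.5167, -0.1406, 0.1447]
eef_rot: [-179.5, 0.4, 77.9]
force: [0.4, 0.9, -0.4]
gripper_width: -0.0
```

Request:
{"name": "carry_out", "arguments": {"motion": [{"slide": [0.15,-0.11,1],"rot": [0,0,0],"fingers": 1},{"slide": [0,0,0.6],"rot": [0,0,0],"fingers": 1},{"slide": [0,0,0.2],"rot": [0,0,0],"fingers": 1},{"slide": [0,0,0.2],"rot": [0,0,0],"fingers": 1},{"slide": [0,0,0],"rot": [0,0,0],"fingers": 1}]}}

```text
time: 5.65
ee_pos: [0.5168, -0.1383, 0.1064]
eef_rot: [-179.8, 0.4, 78.0]
force: [-0.2, -1.1, -0.3]
gripper_width: -0.0
```

Request:
{"name": "carry_out", "arguments": {"motion": [{"slide": [0,0,0.15],"rot": [0,0,0],"fingers": 1},{"slide": [0,0,0.15],"rot": [0,0,0],"fingers": 1}]}}

```text
time: 5.9
ee_pos: [0.5172, -0.1385, 0.1007]
eef_rot: [-179.9, 0.5, 78.0]
force: [0.0, 0.5, -0.1]
gripper_width: 0.0004
```

Request:
{"name": "carry_out", "arguments": {"motion": [{"slide": [0,-0.08,0.15],"rot": [0,0,0],"fingers": 1},{"slide": [0,0,0.15],"rot": [0,0,0],"fingers": 1}]}}

```text
time: 6.15
ee_pos: [0.5155, -0.1382, 0.0943]
eef_rot: [-179.9, 0.5, 78.0]
force: [0.4, -0.6, -0.4]
gripper_width: -0.0002
```

Request:
{"name": "carry_out", "arguments": {"motion": [{"slide": [0,0,0.12],"rot": [0,0,0],"fingers": 1}]}}

```text
time: 6.28
ee_pos: [0.5154, -0.1382, 0.0917]
eef_rot: [-179.8, 0.5, 78.0]
force: [-0.6, -0.6, 6.0]
gripper_width: -0.0001
```

Request:
{"name": "carry_out", "arguments": {"motion": [{"slide": [0,0,0.12],"rot": [0,0,0],"fingers": 1}]}}

```text
time: 6.4
ee_pos: [0.5156, -0.1383, 0.0894]
eef_rot: [-179.9, 0.5, 78.0]
force: [-0.2, 0.3, 6.7]
gripper_width: 0.0002
```

Request:
{"name": "carry_out", "arguments": {"motion": [{"slide": [0,0,0.1],"rot": [0,0,0],"fingers": 1}]}}

```text
time: 6.52
ee_pos: [0.5158, -0.1384, 0.0876]
eef_rot: [-179.9, 0.5, 78.0]
force: [-1.3, 0.3, 6.5]
gripper_width: 0.0
```

Request:
{"name": "carry_out", "arguments": {"motion": [{"slide": [0,0,0.08],"rot": [0,0,0],"fingers": 1}]}}

```text
time: 6.65
ee_pos: [0.516, -0.1384, 0.0862]
eef_rot: [-180.0, 0.5, 78.0]
force: [-0.8, 0.0, 5.5]
gripper_width: 0.0
```

Request:
{"name": "carry_out", "arguments": {"motion": [{"slide": [0,0,0.07],"rot": [0,0,0],"fingers": 1}]}}

```text
time: 6.78
ee_pos: [0.5162, -0.1385, 0.0851]
eef_rot: [-180.0, 0.5, 78.0]
force: [-1.2, 0.1, 5.6]
gripper_width: 0.0002
```

Request:
{"name": "carry_out", "arguments": {"motion": [{"slide": [0,0,0.07],"rot": [0,0,0],"fingers": 1}]}}

```text
time: 6.9
ee_pos: [0.5164, -0.1385, 0.084]
eef_rot: [180.0, 0.5, 78.0]
force: [-1.6, 0.4, 9.8]
gripper_width: 0.0002
```

Request:
{"name": "carry_out", "arguments": {"motion": [{"slide": [0,0,0.07],"rot": [0,0,0],"fingers": 1}]}}

```text
time: 7.02
ee_pos: [0.517, -0.1388, 0.0833]
eef_rot: [179.9, 0.5, 78.0]
force: [-2.9, 1.4, 18.5]
gripper_width: 0.0002
```

Request:
{"name": "carry_out", "arguments": {"motion": [{"slide": [0,0,0.07],"rot": [0,0,0],"fingers": 1}]}}

```text
time: 7.15
ee_pos: [0.5171, -0.1388, 0.083]
eef_rot: [179.8, 0.5, 78.0]
force: [-8.1, 3.0, 25.2]
gripper_width: -0.0002
```

Request:
{"name": "carry_out", "arguments": {"motion": [{"slide": [0,0,-0.5],"rot": [0,0,0],"fingers": 1},{"slide": [0,0,-1],"rot": [0,0,0],"fingers": 1},{"slide": [0,0,-1],"rot": [0,0,0],"fingers": 1},{"slide": [0,0,-1],"rot": [0,0,0],"fingers": 0.2},{"slide": [0,0,-1],"rot": [0,0,0],"fingers": 0.2},{"slide": [0,0,0],"rot": [0,0,0],"fingers": 0.2}]}}

```text
time: 7.9
ee_pos: [0.5171, -0.138, 0.1765]
eef_rot: [179.8, 0.5, 78.0]
force: [-0.0, -0.5, 1.1]
gripper_width: 0.0544
```

```bash
python3 - <<'E'
from h import *
pose()
d=capture("scene");cv2.imwrite("pics/s1.png",d["color"])
print(proj(d,[.5153,-.137,.078]),proj(d,[.5153,-.137,.110]))
c=cv2.resize(d["color"][160:310,300:440],None,fx=4,fy=4,interpolation=cv2.INTER_CUBIC);cv2.imwrite("pics/s1c.png",c)
E
```

```text
7.9 [ 0.5171 -0.138   0.1765] [179.79   0.52  77.97] [-0.  -0.5  1.1] 0.0544
[366.30272851 251.56186747] [368.30311211 240.28797877]
```

View pics/s1c.png

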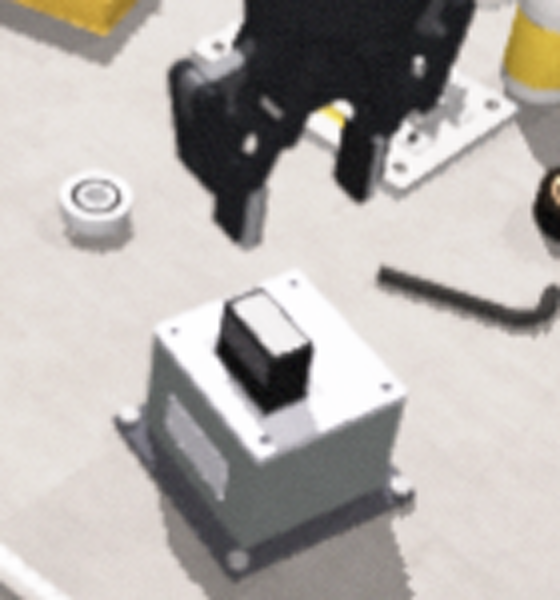

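The image shows the catch has let go: the cartridge stands high in the bay, with its top near crop (265,318), squarely between the open jaws. Next I grasp it.

Request:
{"name": "carry_out", "arguments": {"motion": [{"slide": [0,-0.12,1],"rot": [0,0,0],"fingers": 0.3},{"slide": [0,0,1],"rot": [0,0,0],"fingers": 0.3},{"slide": [0,0,1],"rot": [0,0,0],"fingers": 0.3},{"slide": [0,0,0.7],"rot": [0,0,0],"fingers": 0.3},{"slide": [0,0,0.4],"rot": [0,0,0],"fingers": 0.3},{"slide": [0,0,0],"rot": [0,0,0],"fingers": 0.3}]}}

```text
time: 8.7
ee_pos: [0.512, -0.1371, 0.0866]
eef_rot: [-179.8, 0.4, 78.0]
force: [0.8, 0.0, 0.3]
gripper_width: 0.06
```

Request:
{"name": "carry_out", "arguments": {"motion": [{"slide": [0,0.13,0.13],"rot": [0,0,0],"fingers": 0.3},{"slide": [0,0,0],"rot": [0,0,0],"fingers": 0.3}]}}

```text
time: 8.95
ee_pos: [0.5151, -0.1379, 0.0844]
eef_rot: [-179.9, 0.5, 78.0]
force: [0.4, 0.3, -0.6]
gripper_width: 0.0599
```

Request:
{"name": "carry_out", "arguments": {"motion": [{"slide": [0,0,0],"rot": [0,0,0],"fingers": 1},{"slide": [0,0,0],"rot": [0,0,0],"fingers": 1},{"slide": [0,0,0],"rot": [0,0,0],"fingers": 1},{"slide": [0,0,0],"rot": [0,0,0],"fingers": 1}]}}

```text
time: 9.45
ee_pos: [0.5154, -0.138, 0.085]
eef_rot: [-179.9, 0.5, 78.0]
force: [0.1, 0.5, -1.0]
gripper_width: 0.0228
```

Request:
{"name": "carry_out", "arguments": {"motion": [{"slide": [0,0,-0.3],"rot": [0,0,0],"fingers": 1},{"slide": [0,0,-0.6],"rot": [0,0,0],"fingers": 1},{"slide": [0,0,-1],"rot": [0,0,0],"fingers": 1},{"slide": [0,0,-1],"rot": [0,0,0],"fingers": 1},{"slide": [0,0,-1],"rot": [0,0,0],"fingers": 1},{"slide": [0,0,-0.5],"rot": [0,0,0],"fingers": 1},{"slide": [0,0,0],"rot": [0,0,0],"fingers": 1}]}}

```text
time: 10.32
ee_pos: [0.5157, -0.1372, 0.1794]
eef_rot: [180.0, 0.5, 78.0]
force: [0.7, -0.4, -1.6]
gripper_width: 0.0233
```

Request:
{"name": "carry_out", "arguments": {"motion": [{"slide": [0.5,-0.1,0],"rot": [0,0,0],"fingers": 1},{"slide": [1,-0.195,0],"rot": [0,0,0],"fingers": 1},{"slide": [1,-0.195,0],"rot": [0,0,0],"fingers": 1},{"slide": [1,-0.195,0],"rot": [0,0,0],"fingers": 1},{"slide": [1,-0.195,0],"rot": [0,0,0],"fingers": 1},{"slide": [1,-0.195,0],"rot": [0,0,0],"fingers": 1},{"slide": [1,-0.195,0],"rot": [0,0,0],"fingers": 1},{"slide": [1,-0.195,0],"rot": [0,0,0],"fingers": 1},{"slide": [1,-0.195,0],"rot": [0,0,0],"fingers": 1},{"slide": [1,-0.195,0],"rot": [0,0,0],"fingers": 1},{"slide": [1,-0.195,0],"rot": [0,0,0],"fingers": 1},{"slide": [1,-0.195,0],"rot": [0,0,0],"fingers": 1}]}}

```text
time: 11.82
ee_pos: [0.5122, 0.1181, 0.1717]
eef_rot: [-179.3, 0.4, 78.2]
force: [-0.1, -0.7, -2.0]
gripper_width: 0.0231
```

Request:
{"name": "carry_out", "arguments": {"motion": [{"slide": [1,-0.195,0],"rot": [0,0,0],"fingers": 1},{"slide": [1,-0.195,0],"rot": [0,0,0],"fingers": 1},{"slide": [1,-0.195,0],"rot": [0,0,0],"fingers": 1},{"slide": [1,-0.195,0],"rot": [0,0,0],"fingers": 1},{"slide": [1,-0.195,0],"rot": [0,0,0],"fingers": 1},{"slide": [1,-0.195,0],"rot": [0,0,0],"fingers": 1},{"slide": [0.8,-0.15,0],"rot": [0,0,0],"fingers": 1},{"slide": [0,0,0],"rot": [0,0,0],"fingers": 1}]}}

```text
time: 12.82
ee_pos: [0.5052, 0.271, 0.1671]
eef_rot: [-178.9, 0.5, 78.7]
force: [-0.0, -0.0, -1.0]
gripper_width: 0.0238
```

Request:
{"name": "carry_out", "arguments": {"motion": [{"slide": [0.17,0.84,0],"rot": [-0.11,0.05,-0.36],"fingers": 1},{"slide": [0,0,1],"rot": [0,0,0],"fingers": 1},{"slide": [0,0,1],"rot": [0,0,0],"fingers": 1},{"slide": [0,0,0.6],"rot": [0,0,0],"fingers": 1},{"slide": [0,0,0],"rot": [0,0,0],"fingers": 1}]}}

```text
time: 13.45
ee_pos: [0.5218, 0.2699, 0.1132]
eef_rot: [-180.0, 0.1, 82.4]
force: [-0.5, 0.4, -1.4]
gripper_width: 0.0233
```

```bash
python3 - <<'E'
from h import *
pose()
a=capture("scene");b=capture("top")
c=cv2.resize(a["color"][110:235,190:310],None,fx=4,fy=4,interpolation=cv2.INTER_CUBIC)
e=cv2.resize(b["color"][140:240,120:230][:, :],None,fx=2.8,fy=4,interpolation=cv2.INTER_CUBIC)
o=np.zeros((500,800,3),np.uint8);o[:500,:480]=c;o[:400,485:485+308]=e;cv2.imwrite("pics/s2.png",o)
E
```

```text
13.45 [0.5218 0.2699 0.1132] [-1.800e+02  6.000e-02  8.236e+01] [-0.5  0.4 -1.4] 0.0233
```

View pics/s2.png

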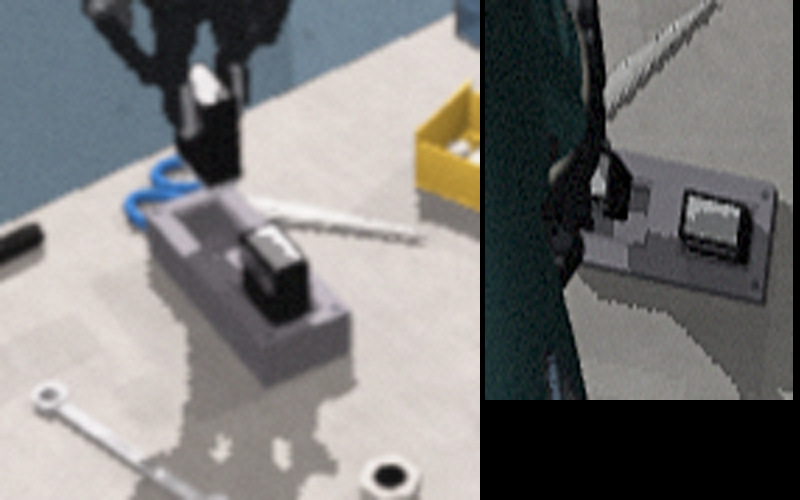

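Cartridge is held upright above the free pocket; the views agree roughly. I lower it.

Request:
{"name": "carry_out", "arguments": {"motion": [{"slide": [0.04,0.03,0.8],"rot": [0,0,0],"fingers": 1},{"slide": [0,0,0.7],"rot": [0,0,0],"fingers": 1},{"slide": [0,0,0.3],"rot": [0,0,0],"fingers": 1},{"slide": [0,0,0],"rot": [0,0,0],"fingers": 1}]}}

```text
time: 14.05
ee_pos: [0.5235, 0.2711, 0.0762]
eef_rot: [179.9, -0.0, 82.4]
force: [0.1, 0.1, -1.0]
gripper_width: 0.0234
```

Request:
{"name": "carry_out", "arguments": {"motion": [{"slide": [0,0,0.25],"rot": [0,0,0],"fingers": 1},{"slide": [0,0,0.25],"rot": [0,0,0],"fingers": 1}]}}

```text
time: 14.3
ee_pos: [0.5239, 0.2712, 0.0662]
eef_rot: [179.8, -0.0, 82.4]
force: [-0.3, -0.0, -1.7]
gripper_width: 0.0231
```

Request:
{"name": "carry_out", "arguments": {"motion": [{"slide": [0,-0.03,0.25],"rot": [0,0,0],"fingers": 1},{"slide": [0,0,0.25],"rot": [0,0,0],"fingers": 1}]}}

```text
time: 14.55
ee_pos: [0.5234, 0.2714, 0.0557]
eef_rot: [179.8, -0.0, 82.4]
force: [-0.3, 0.5, -1.8]
gripper_width: 0.0229
```

Request:
{"name": "carry_out", "arguments": {"motion": [{"slide": [0,0,0.2],"rot": [0,0,0],"fingers": 1},{"slide": [0,0,0.2],"rot": [0,0,0],"fingers": 1}]}}

```text
time: 14.8
ee_pos: [0.5234, 0.2714, 0.047]
eef_rot: [179.8, -0.0, 82.4]
force: [1.0, 0.3, -1.1]
gripper_width: 0.0229
```

Request:
{"name": "carry_out", "arguments": {"motion": [{"slide": [0,0,0.12],"rot": [0,0,0],"fingers": 1}]}}

```text
time: 14.92
ee_pos: [0.5235, 0.2716, 0.0448]
eef_rot: [179.8, -0.1, 82.4]
force: [-11.2, 0.3, 36.6]
gripper_width: 0.0233
```

Request:
{"name": "carry_out", "arguments": {"motion": [{"slide": [0,0,-0.06],"rot": [0,0,0],"fingers": 0.3},{"slide": [0,0,0],"rot": [0,0,0],"fingers": 0.3},{"slide": [0,0,0],"rot": [0,0,0],"fingers": 0.3},{"slide": [0,0,-0.6],"rot": [0,0,0],"fingers": 0.3},{"slide": [0,0,-1],"rot": [0,0,0],"fingers": 0.3},{"slide": [0,0,-1],"rot": [0,0,0],"fingers": 0.3},{"slide": [-1,0,0],"rot": [0,0,0],"fingers": 0.3},{"slide": [-1,0,0],"rot": [0,0,0],"fingers": 0.3},{"slide": [-1,0,0],"rot": [0,0,0],"fingers": 0.3},{"slide": [-0.7,-0.07,0],"rot": [0,0,0],"fingers": 0.3},{"slide": [0,0,0],"rot": [0,0,0],"fingers": 0.3}]}}

```text
time: 16.3
ee_pos: [0.5108, 0.1923, 0.1007]
eef_rot: [179.8, -0.1, 82.3]
force: [-0.6, -0.6, -0.1]
gripper_width: 0.0598
```

Checking the placement and new cartridge position while above it.

```bash
python3 - <<'E'
from h import *
a=capture("scene")
c=cv2.resize(a["color"][120:230,200:310],None,fx=5,fy=5,interpolation=cv2.INTER_CUBIC);cv2.imwrite("pics/s3.png",c)
for P in([.5224,.2708,.07],[.512,.195,.07]):print((proj(a,P)-[200,120])*5)
E
```

```text
[217.08651049 173.16319781]
[295.68027337 257.74556366]
```

View pics/s3.png

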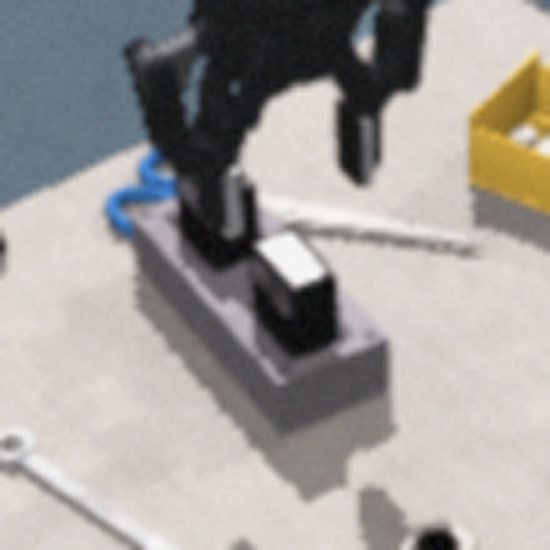

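The first cartridge is seated low in the free pocket. The new one's top is at crop (292,260), against a predicted (296,258), so I descend to grasp it.

Request:
{"name": "carry_out", "arguments": {"motion": [{"slide": [0.14,0.04,0.8],"rot": [0,0,0],"fingers": 0.3},{"slide": [0,0,0.9],"rot": [0,0,0],"fingers": 0.3},{"slide": [0,0,0.7],"rot": [0,0,0],"fingers": 0.3},{"slide": [0,0,0.2],"rot": [0,0,0],"fingers": 0.3},{"slide": [0,0,0],"rot": [0,0,0],"fingers": 0.3}]}}

```text
time: 16.98
ee_pos: [0.5132, 0.1973, 0.0472]
eef_rot: [179.7, -0.1, 82.4]
force: [-0.3, 0.1, 0.6]
gripper_width: 0.0599
```

Request:
{"name": "carry_out", "arguments": {"motion": [{"slide": [0,0,0],"rot": [0,0,0],"fingers": 1},{"slide": [0,0,0],"rot": [0,0,0],"fingers": 1},{"slide": [0,0,0],"rot": [0,0,0],"fingers": 1},{"slide": [0,0,0],"rot": [0,0,0],"fingers": 1}]}}

```text
time: 17.48
ee_pos: [0.5138, 0.1975, 0.0484]
eef_rot: [179.7, -0.2, 82.4]
force: [0.1, -0.4, -1.5]
gripper_width: 0.0235
```

Request:
{"name": "carry_out", "arguments": {"motion": [{"slide": [0,0,-0.3],"rot": [0,0,0],"fingers": 1},{"slide": [0,0,-0.7],"rot": [0,0,0],"fingers": 1},{"slide": [0,0,-1],"rot": [0,0,0],"fingers": 1},{"slide": [0,0,-1],"rot": [0,0,0],"fingers": 1},{"slide": [0,0,-1],"rot": [0,0,0],"fingers": 1},{"slide": [0,0,-1],"rot": [0,0,0],"fingers": 1},{"slide": [0,0,-1],"rot": [0,0,0],"fingers": 1},{"slide": [0,0,-0.6],"rot": [0,0,0],"fingers": 1}]}}

```text
time: 18.48
ee_pos: [0.5126, 0.1971, 0.1905]
eef_rot: [179.5, -0.2, 82.4]
force: [0.4, 0.1, -1.2]
gripper_width: 0.0229
```

Request:
{"name": "carry_out", "arguments": {"motion": [{"slide": [-0.5,0.07,0],"rot": [0,0,0],"fingers": 1},{"slide": [-1,0.138,0],"rot": [0,0,0],"fingers": 1},{"slide": [-1,0.138,0],"rot": [0,0,0],"fingers": 1},{"slide": [-1,0.138,0],"rot": [0,0,0],"fingers": 1},{"slide": [-1,0.138,0],"rot": [0,0,0],"fingers": 1},{"slide": [-1,0.138,0],"rot": [0,0,0],"fingers": 1},{"slide": [-1,0.138,0],"rot": [0,0,0],"fingers": 1},{"slide": [-1,0.138,0],"rot": [0,0,0],"fingers": 1},{"slide": [-1,0.138,0],"rot": [0,0,0],"fingers": 1},{"slide": [-1,0.138,0],"rot": [0,0,0],"fingers": 1},{"slide": [-1,0.138,0],"rot": [0,0,0],"fingers": 1},{"slide": [-1,0.138,0],"rot": [0,0,0],"fingers": 1}]}}

```text
time: 19.98
ee_pos: [0.5083, -0.0475, 0.1838]
eef_rot: [-179.9, -0.1, 82.4]
force: [-0.4, 0.2, -1.0]
gripper_width: 0.0231
```

Request:
{"name": "carry_out", "arguments": {"motion": [{"slide": [-1,0.22,0],"rot": [0,0,0],"fingers": 1},{"slide": [-1,0.22,0],"rot": [0,0,0],"fingers": 1},{"slide": [-1,0.22,0],"rot": [0,0,0],"fingers": 1},{"slide": [-0.8,0.22,0],"rot": [0,0,0],"fingers": 1},{"slide": [-0.3,0,0.5],"rot": [0,0,0.43],"fingers": 1},{"slide": [0,0,0.5],"rot": [0,0,0],"fingers": 1},{"slide": [0,0,0],"rot": [0,0,0],"fingers": 1}]}}

```text
time: 20.85
ee_pos: [0.5114, -0.1372, 0.1591]
eef_rot: [-179.6, -0.1, 77.9]
force: [-0.4, -0.4, -0.7]
gripper_width: 0.0231
```

Request:
{"name": "carry_out", "arguments": {"motion": [{"slide": [0.15,0.18,0.8],"rot": [-0.04,0,0],"fingers": 1},{"slide": [0,0,0.5],"rot": [0,0,0],"fingers": 1},{"slide": [0,0,0],"rot": [0,0,0],"fingers": 1}]}}

```text
time: 21.22
ee_pos: [0.5156, -0.1343, 0.133]
eef_rot: [-180.0, -0.1, 78.1]
force: [0.1, 0.7, -1.4]
gripper_width: 0.0234
```

```bash
python3 - <<'E'
from h import *
s=pose()
a=capture("scene")
c=cv2.resize(a["color"][180:310,310:430],None,fx=4.5,fy=4.5,interpolation=cv2.INTER_CUBIC);cv2.imwrite("pics/s4.png",c)
E
```

```text
21.225 [ 0.5156 -0.1343  0.133 ] [-1.7999e+02 -1.4000e-01  7.8150e+01] [ 0.1  0.7 -1.4] 0.0234
```

View pics/s4.png

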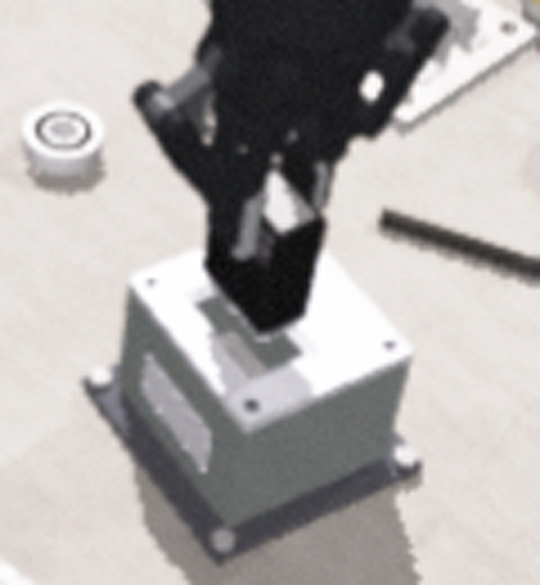

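The cartridge hangs just above the bay, lined up with it in yaw and position. I'll lower it in small steps and watch the force.

Request:
{"name": "carry_out", "arguments": {"motion": [{"slide": [-0.03,0,0.4],"rot": [0,0,0],"fingers": 1},{"slide": [0,0,0.2],"rot": [0,0,0],"fingers": 1},{"slide": [0,0,0.2],"rot": [0,0,0],"fingers": 1}]}}

```text
time: 21.65
ee_pos: [0.5162, -0.1352, 0.1174]
eef_rot: [179.9, -0.1, 78.2]
force: [0.5, -0.5, -1.1]
gripper_width: 0.0233
```

Request:
{"name": "carry_out", "arguments": {"motion": [{"slide": [0,0,0.2],"rot": [0,0,0],"fingers": 1},{"slide": [0,0,0.15],"rot": [0,0,0],"fingers": 1}]}}

```text
time: 21.9
ee_pos: [0.5162, -0.1352, 0.1099]
eef_rot: [179.9, -0.1, 78.2]
force: [-0.4, 0.2, -1.2]
gripper_width: 0.0233
```

Request:
{"name": "carry_out", "arguments": {"motion": [{"slide": [0,0,0.2],"rot": [0,0,0],"fingers": 1},{"slide": [0,0,0.2],"rot": [0,0,0],"fingers": 1}]}}

```text
time: 22.15
ee_pos: [0.5162, -0.1352, 0.1014]
eef_rot: [179.9, -0.1, 78.2]
force: [0.5, -0.5, -0.7]
gripper_width: 0.023
```

Request:
{"name": "carry_out", "arguments": {"motion": [{"slide": [0,0,0.2],"rot": [0,0,0],"fingers": 1},{"slide": [0,0,0.2],"rot": [0,0,0],"fingers": 1}]}}

```text
time: 22.4
ee_pos: [0.5163, -0.1352, 0.0929]
eef_rot: [179.9, -0.1, 78.2]
force: [0.5, -0.6, -1.5]
gripper_width: 0.0232
```

Request:
{"name": "carry_out", "arguments": {"motion": [{"slide": [0,0,0.2],"rot": [0,0,0],"fingers": 1}]}}

```text
time: 22.52
ee_pos: [0.5162, -0.1352, 0.0886]
eef_rot: [179.9, -0.1, 78.2]
force: [0.2, -0.5, -1.5]
gripper_width: 0.0234
```

Request:
{"name": "carry_out", "arguments": {"motion": [{"slide": [0,0,0.1],"rot": [0,0,0],"fingers": 1},{"slide": [0,0,0],"rot": [0,0,0],"fingers": 0.3},{"slide": [0,0,0],"rot": [0,0,0],"fingers": 0.3},{"slide": [0,0,0],"rot": [0,0,0],"fingers": 0.3},{"slide": [0,0,-1],"rot": [0,0,0],"fingers": 0.3},{"slide": [0,0,-1],"rot": [0,0,0],"fingers": 0.3},{"slide": [-0.1,0,-1],"rot": [0,0,0],"fingers": 1},{"slide": [0,0,0],"rot": [0,0,0],"fingers": 1},{"slide": [0,0,0],"rot": [0,0,0],"fingers": 1},{"slide": [0,0,0],"rot": [0,0,0],"fingers": 1}]}}

```text
time: 23.78
ee_pos: [0.5153, -0.137, 0.1469]
eef_rot: [180.0, -0.1, 78.2]
force: [-0.3, 0.7, 0.0]
gripper_width: 0.0002
```

Request:
{"name": "carry_out", "arguments": {"motion": [{"slide": [0,0,0.9],"rot": [0,0,0],"fingers": 1},{"slide": [0,0,0],"rot": [0,0,0],"fingers": 1}]}}

```text
time: 24.02
ee_pos: [0.5149, -0.1367, 0.1276]
eef_rot: [-180.0, -0.1, 78.2]
force: [-0.5, 0.0, 0.1]
gripper_width: 0.0001
```

Request:
{"name": "carry_out", "arguments": {"motion": [{"slide": [0,0,0.3],"rot": [0,0,0],"fingers": 1},{"slide": [0,0,0.3],"rot": [0,0,0],"fingers": 1},{"slide": [0,0,0.15],"rot": [0,0,0],"fingers": 1},{"slide": [0,0,0.15],"rot": [0,0,0],"fingers": 1},{"slide": [0,0,0.15],"rot": [0,0,0],"fingers": 1}]}}

```text
time: 24.65
ee_pos: [0.5155, -0.1369, 0.1065]
eef_rot: [180.0, -0.1, 78.2]
force: [-0.2, 0.9, 5.3]
gripper_width: -0.0
```

Request:
{"name": "carry_out", "arguments": {"motion": [{"slide": [0,0,0.15],"rot": [0,0,0],"fingers": 1},{"slide": [0,0,0.15],"rot": [0,0,0],"fingers": 1},{"slide": [0,0,0.15],"rot": [0,0,0],"fingers": 1}]}}

```text
time: 25.02
ee_pos: [0.5161, -0.137, 0.0981]
eef_rot: [179.8, -0.1, 78.2]
force: [-0.4, 0.5, 7.9]
gripper_width: 0.0001
```

Request:
{"name": "carry_out", "arguments": {"motion": [{"slide": [0,0,0.15],"rot": [0,0,0],"fingers": 1},{"slide": [0,0,0.15],"rot": [0,0,0],"fingers": 1}]}}

```text
time: 25.28
ee_pos: [0.5166, -0.1372, 0.0928]
eef_rot: [179.7, -0.1, 78.2]
force: [-0.8, 0.5, 7.6]
gripper_width: 0.0002
```

Request:
{"name": "carry_out", "arguments": {"motion": [{"slide": [0,-0.02,0.15],"rot": [0,0,0],"fingers": 1},{"slide": [0,0,0.12],"rot": [0,0,0],"fingers": 1}]}}

```text
time: 25.52
ee_pos: [0.5166, -0.1372, 0.0879]
eef_rot: [179.7, -0.1, 78.2]
force: [-1.5, 0.4, 7.5]
gripper_width: 0.0002
```

Request:
{"name": "carry_out", "arguments": {"motion": [{"slide": [0,0,0.1],"rot": [0,0,0],"fingers": 1}]}}

```text
time: 25.65
ee_pos: [0.5167, -0.1372, 0.0861]
eef_rot: [179.6, -0.1, 78.2]
force: [-1.7, 0.5, 6.5]
gripper_width: 0.0
```

Request:
{"name": "carry_out", "arguments": {"motion": [{"slide": [0,0,0.07],"rot": [0,0,0],"fingers": 1}]}}

```text
time: 25.78
ee_pos: [0.5168, -0.1372, 0.0849]
eef_rot: [179.6, -0.1, 78.2]
force: [-2.1, 1.4, 6.6]
gripper_width: 0.0001
```

Request:
{"name": "carry_out", "arguments": {"motion": [{"slide": [0,0,0.07],"rot": [0,0,0],"fingers": 1}]}}

```text
time: 25.9
ee_pos: [0.5169, -0.1372, 0.0839]
eef_rot: [179.6, -0.1, 78.2]
force: [-3.6, 1.6, 14.5]
gripper_width: -0.0002
```

Request:
{"name": "carry_out", "arguments": {"motion": [{"slide": [0,0,0.07],"rot": [0,0,0],"fingers": 1}]}}

```text
time: 26.02
ee_pos: [0.5169, -0.1373, 0.0833]
eef_rot: [179.5, -0.1, 78.2]
force: [-6.7, 2.2, 23.1]
gripper_width: 0.0001
```

Request:
{"name": "carry_out", "arguments": {"motion": [{"slide": [0,0,0.06],"rot": [0,0,0],"fingers": 1}]}}

```text
time: 26.15
ee_pos: [0.517, -0.1373, 0.0831]
eef_rot: [179.5, -0.0, 78.2]
force: [-7.3, 2.6, 23.5]
gripper_width: -0.0005
```

Request:
{"name": "carry_out", "arguments": {"motion": [{"slide": [0,0,-0.5],"rot": [0,0,0],"fingers": 1},{"slide": [0,0,-1],"rot": [0,0,0],"fingers": 1},{"slide": [0,0,-1],"rot": [0,0,0],"fingers": 1},{"slide": [0,0,-1],"rot": [0,0,0],"fingers": 1},{"slide": [0,0,-1],"rot": [0,0,0],"fingers": 1},{"slide": [0,-1,-0.5],"rot": [0,0,0],"fingers": 1},{"slide": [0,-1,0],"rot": [0,0,0],"fingers": 1},{"slide": [0,-1,0],"rot": [0,0,0],"fingers": 1},{"slide": [0,0,0],"rot": [0,0,0],"fingers": 1},{"slide": [0,0,0],"rot": [0,0,0],"fingers": 1}]}}

```text
time: 27.4
ee_pos: [0.4569, -0.1249, 0.1876]
eef_rot: [179.3, -0.0, 78.2]
force: [0.2, 0.3, 0.4]
gripper_width: 0.0001
```

```bash
python3 - <<'E'
from h import *
s=pose()
a=capture("scene")
cv2.imwrite("pics/s5.png",cv2.resize(a["color"][100:330,180:460],None,fx=2.6,fy=2.6,interpolation=cv2.INTER_CUBIC))
E
```

```text
27.4 [ 0.4569 -0.1249  0.1876] [ 1.7933e+02 -1.0000e-02  7.8190e+01] [0.2 0.3 0.4] 0.0001
```

View pics/s5.png

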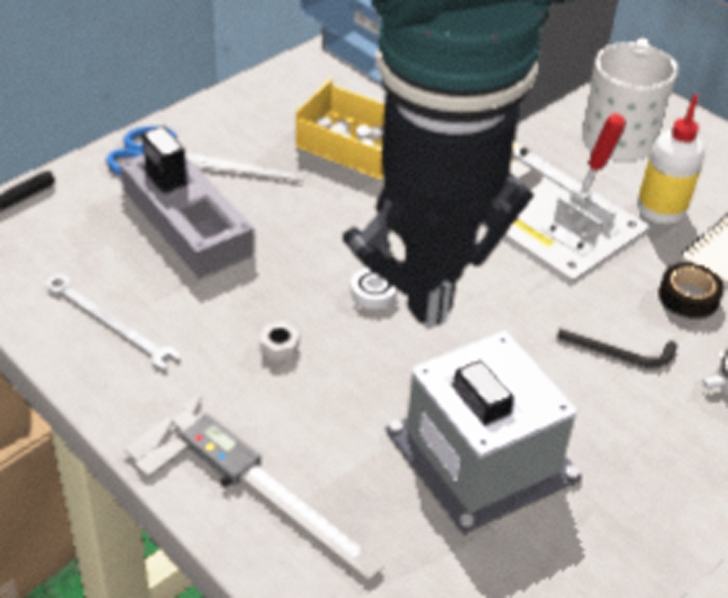

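The new cartridge sits low, and so caught, in the dock at (484,388). The first one stands in the free pocket at (164,155), the nut, bearing and spanner look unmoved, and the arm is clear. I'm handing it in.

```bash
python3 -c "
from plant import ticket;print(ticket.hand_in())"
```

```text
the job is handed in; nothing more can be done
None
```

The cartridges are swapped and the job is handed in at about 27 s of the 72 s allowed; `hand_in` gave no verdict.

- **First cartridge:** I pressed it to the solid end of its travel, at about 25 N on the wrist sensor. A picture showed it lifted to its free height with no finger on it. I then took it out and lowered it into the rack's free pocket. It met the floor at the expected height, with a brief 37 N reading there. That is above my aim of a gentle touch, though the 30 N limit covers only pressing into the dock.
- **Other cartridge:** I put it in the bay without side force, released it, and pressed it to the solid end, at about 23.5 N. The last picture shows it staying low, and so caught, after the fingers left.
- **Last checks:** That picture shows both cartridges upright, the arm clear of everything, and the nut, bearing and spanner looking unmoved. I judged all of this by eye and did not measure the final positions, tilts or bystander shifts. None of the checks failed or disagreed.

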